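# Draw a guarded lock bolt with the hooked rod

### The arm

A 7-joint arm with a two-finger parallel gripper is mounted at the origin on the work surface. World frame = base frame: x ahead of the robot, y to its left, z up, the work surface at z = 0. Lengths are in m, angles in rad, forces in N, time in s.
With the tool pointing down it reaches from about 0.35 to 0.9 m from the base axis. Payload 8.1 kg.
Tool frame: the origin (TCP) lies at the very end of the fingers, on their centre line; the grasp point (between the pads) lies 19 mm behind it (grasp_offset is the distance from the TCP to the grasp point, in m); z points along the fingers, y is the line along which they close (so a half turn about z gives the same grasp; the last joint's range is limited). The gripper opens to 92 mm and grips with 3 to 60 N. Pads are 19 mm wide; open, the fingers measure 130 mm over their backs; the gripper's body (75 mm by 190 mm) begins 47 mm behind the grasp point.
Start: joints at [-1.446, 0.434, 0.025, 1.573, -0.012, 1.134, -0.075], TCP at [0.141, 0.609, 0.227] pointing down, gripper open.
Joint ranges: [-2.62, 2.62], [-0.44, 2.09], [-1.27, 1.32], [0.08, 2.57], [-1.32, 4.46], [0.12, 2], [-2.74, 2.74]. Speed limits (rad/s): [2.22, 2.22, 3.01, 3.01, 3.14, 3.14, 3.14].

### API

Orientations are given as a rotation vector (axis times angle).
In Python, from cell import observe, get_image, camera_params, sign_off, silhouettes, grasp_offset gives the robot as it stands. The module is installed in compiled form; this text tells all that it offers.
- The arm moves only by the tool jog_arm, never from a script. Its argument "motion" is a list that holds one entry, the list of rows, each a list of 7 numbers: the shift along the tool's x, y, z in m, then the turn, a rotation vector about the tool's x, y, z in rad, then the closure, from -1 (fully open) to 1 (shut), so that 0 is half open. In form: [[[dx, dy, dz, wx, wy, wz, hand], ...]]. A call has 1 to 10 rows; each row is the pose to reach, as a shift and turn from the pose commanded when the call began, along the tool's axes at that moment; what a row does not reach only later rows make up. A row lasts 1/12 s, in which the tool goes at most 41.7 mm and 7.16 degrees, less where a joint would pass 70% of its speed; a pose out of reach is approached as far as the arm can. A call with a gripper value outside its range is refused whole. The fingers move at their own pace and stop on an object; "force" is the grip in N (left out, the last holds). Time passes only in rows, so rows that repeat a pose let the fingers close. It gives the time, the measured TCP pose, the force, the opening and the grip force at its end, in the units of the state.
- observe(): the state, without advancing time (a new reading comes with each control period).
- get_image(name): name is "scene" or "top" or "wrist"; returns the picture (400x640x3 uint8, red, green, blue); there is no depth.
- camera_params(name): a dict with "vertical_fov" (degrees; the focal length in pixels is half the picture's height over the tangent of half this angle, whatever the lens; pixels are square), "cx", "cy" (the principal point, pixels), "T" (4x4, takes a point from camera to world coordinates). Camera axes: x right, y down, z forward; pixel columns grow to the right and rows downward; lengths in m; the calibration is good to about 2 mm. The wrist camera is an equidistant fisheye: a pixel r from the principal point sees the ray r / f radians off the axis. A picture is of the moment at which its call begins: read the wrist's pose just before it. camera_params takes no time and is no camera call; for the wrist camera it gives the pose at the moment of the call.
- sign_off(): hands the job in; it is judged then, once.
Trained networks look in the newest picture that a camera, given by its name, has taken for a name from the list of things; names that differ only in an ending like _2 or _b are one class to them, and where a whole thing is asked for, a point or a joint stands for the part that bears it (a point fixed in the world has none). Each returns a list of dicts, best first, with "p" (0 to 1); they miss things now and then, are a little off and sometimes report something else, mostly with a low value. They report only what shows in the picture. A call takes as long as a camera call.
- silhouettes(query, camera): "mask" (400x640 bool, what is visible of it) and "pixel" ([column, row] in pixels, amid what is visible of it).
The state is a dict: "clock": time; "joints": joint angles; "dq": joint speeds; "joint_efforts": joint torques, N m; "position": TCP position; "ee_rot": TCP orientation; "force": force on the tool from outside, world axes, zero at the start; "ft_torque": the same for the moment, N m; "width": opening from 0.0 (shut) to 1.0 (fully open); "gripper_force": force on a finger pad.
Only numpy, scipy, OpenCV 4.12 (cv2) and the standard library are available. Lean on these libraries where they do the work, as an engineer would, in place of code of your own. Each camera call takes 0.05 s, during which the arm holds its last target. There are 200 camera calls.

### The job

The yellow stop gate of the roller lane has to be unlocked: take the blue-handled hooked rod from its white rack, reach it in through the mouth of the wire guard, hook it behind the red-knobbed bolt and draw the bolt fully home against its stop, then keep a steady pull of about 16 N on it for one second so that its catch seats. Then unhook and lay the rod back in both saddles of its rack the way it lay, let go, and leave the bolt drawn. Move the bolt only with the rod, never load the guard or its bolt with more than 22 N, do not drop or force the rod into its rack, and leave the other things on the table where they are.

Things in the scene. Friction and masses are not known exactly. Their poses are not given: they have to be found in the camera images.
- guard: Fixed steel wire guard (sizes in mm), 230 long (x), 138 wide (y), 90 high; yellow gate plate behind (x = 92, to z = 52), then a roller lane to x = 220, 45 high. Origin: on the table 48 mm or less behind (+x of) the bolt's knob. Roof: bars of radius 2 along y at z = 87, every 36 from x = -124. Inside only the knob stands above z = 33. Yaw up to 0.25 rad, on either side of the table.
- mouth (a point): Centre of the guard's open mouth, at its -x end: at x = -128, y = 0, z = 44 mm in the guard's frame, axes as the guard's. The opening is clear for 61 mm to either side (y) and for 40 mm up and down.
- bolt: Brass bolt with an upright post of radius 6 under a red ball of radius 11 mm. Origin: at table level under the post, axes as the guard's. Bare post z = 29 to 57, ball centre 68 mm; bolt bar top 29, brackets 33 mm. It slides along the guard's -x with 6 N of friction and stays where left. Its hidden rigid stop lies 26 to 50 mm from its start: feel for it (force above 10 N).
- rod: Hooked rod, about 0.22 kg. Origin: centre of its blue handle, 140 mm long (x), 22 wide (y, grip across this), 24 mm high. A steel shaft of radius 4 runs on the axis (z = 0) to x = 215, where a prong of the same radius turns to +y, slightly back, its centre line ending at x = 211, y = 24: the hook's inside looks to -x. Centre of mass about 15 mm ahead of the origin.
- rack: Fixed white rack: plate 330 x 60 x 4 mm with two saddles, 12 thick, at x = -255 and -145, flat seats at z = 40, 32 wide between arms that reach z = 58. Origin: on the table near the hook end. The rod lies in both saddles, its origin at about x = -200, y = 0, z = 52 mm, its x along the rack's x, prong level to the rack's +y. Grip it between the saddles.
- tape_roll: Bystander: brown tape roll, 96 mm across, 50 mm high; origin under its centre.
- label_roll: Bystander: white label roll, 84 mm across, 60 mm high; origin under its centre.
- sanitiser: Bystander: small bottle, 48 mm across, 110 mm high; origin under its centre.
- carton: Bystander: flat black carton, 140 x 75 x 45 mm; origin under its centre.
- core: Bystander: cardboard core, 40 mm across, 40 mm high, standing between guard and rack; origin under its centre.

How it is judged:
On the way, in this order (a step that is already met when the one before it is completed fails the run):
1. the rod is lifted clear of its rack (z of rod in the frame of rack above 0.085 m and contact force between rod and rack below 0.1 N), for 0.2 s.
2. with the rod, the bolt is drawn to its stop (within 3 mm) and kept under a pull of more than 11 N for 0.8 s (value of joint bolt above 0.047 m and contact force between rod and bolt above 11 N), for 0.8 s.
At the end, for the whole second after the job is handed in: The bolt is drawn to within 3 mm of its stop; the rod lies still and released in both saddles of its rack: within 25 mm along and 12 mm across of where it belongs, at seat height within 5 mm, parallel to the rack and level with its prong to the side (0.12 rad), hook end forward (value of joint bolt above 0.047 m and x of rod in the frame of rack between -0.225 and -0.175 m and y of rod in the frame of rack between -0.012 and 0.012 m and z of rod in the frame of rack between 0.047 and 0.057 m and x of bolt in the frame of rod above 0 m and angle between the x axis of rod and the x axis of rack, either way round below 0.12 rad and angle between rod's own z axis and vertical below 0.12 rad and linear speed of rod below 0.02 m/s and contact force between the fingers and rod below 0.1 N); the robot touches nothing.
It fails at once if the guard or its bolt is loaded with more than 22 N (contact force between guard and anything else above 22 N).
It fails at once if the gripper or arm touches the bolt's knob (contact force between any of the fingers, the arm and bolt above 0.5 N).
It fails at once if the rod is dropped or forced into its rack (more than 40 N) (contact force between rod and rack above 40 N).
It fails at once if a bystander is moved by more than 20 mm (distance of any of tape_roll, label_roll, sanitiser, carton, core from where it was at the start of the episode above 0.02 m).
It also fails if it takes over 72 s, if anything falls off the work surface, if the arm or the gripper's body presses on something with over 40 N, if the wrist force passes 120 N, or if a joint passes its speed limit or range.

## Working session

There is one attempt and no reset: what is moved stays moved. The work goes in short steps, Python scripts to look and compute and a tool call to move; the robot and the scene stay as the last step left them, time stands still between calls to the robot, and variables do not carry over. Pictures are saved under pics/ and viewed, at most 12 in all, crops included, and the job is handed in when it is done.

Besides the shell and the picture viewer there is one more tool, called after "Emit:" by a JSON object that holds its "name" and its "arguments", one argument or row to a line. jog_arm: Moves the arm, as the interface text tells. Its arguments: {"type":"object","properties":{"motion":{"type":"array"},"force":{"type":"number"}},"required":["motion"]}

```bash
mkdir -p pics
cat > h.py <<'E'
import numpy as np,cv2
from cell import *
from scipy.spatial.transform import Rotation as R
def cam(n):
    p=camera_params(n);f=200/np.tan(np.radians(p['vertical_fov'])/2);return f,p['cx'],p['cy'],np.array(p['T'])
def ray(n,px,c=None):
    f,cx,cy,T=c or cam(n);u,v=px[0]-cx,px[1]-cy
    if n=='wrist':
        r=np.hypot(u,v);t=r/f;d=np.array([u/r*np.sin(t),v/r*np.sin(t),np.cos(t)]) if r>0 else np.array([0,0,1.])
    else: d=np.array([u/f,v/f,1])
    return T[:3,3],T[:3,:3]@d
def atz(n,px,z,c=None):
    o,d=ray(n,px,c);return o+d*(z-o[2])/d[2]
def proj(n,P,c=None):
    f,cx,cy,T=c or cam(n);q=(np.atleast_2d(P)-T[:3,3])@T[:3,:3]
    if n=='wrist':
        r=np.hypot(q[:,0],q[:,1]);t=np.arctan2(r,q[:,2]);return np.c_[cx+f*t*q[:,0]/r,cy+f*t*q[:,1]/r]
    return np.c_[cx+f*q[:,0]/q[:,2],cy+f*q[:,1]/q[:,2]]
def save(n,name):
    im=get_image(n);cv2.imwrite('pics/'+name,im[:,:,::-1]);return im
E
python3 - <<'E'
from h import *
np.set_printoptions(precision=4,suppress=True)
for n in('scene','top'):
    save(n,n+'0.png');print(n,cam(n))
    for q in('guard','bolt','rod','rack','core','tape_roll','label_roll','sanitiser','carton'):
        for s in silhouettes(q,n)[:2]:
            print(n,q,round(s['p'],2),s['pixel'],s['mask'].sum(),atz(n,s['pixel'],0.03))
s=observe();print(s)
E
```

```text
scene (np.float64(366.67072060228446), 317.56962598267376, 205.27450614587647, array([[ 0.1185,  0.6875, -0.7165,  1.2748],
       [ 0.9929, -0.0755,  0.0918, -0.0784],
       [ 0.009 , -0.7223, -0.6916,  0.7732],
       [ 0.    ,  0.    ,  0.    ,  1.    ]]))
scene guard 0.58 [246.8, 288.9] 7347 [ 0.7702 -0.1798  0.03  ]
scene bolt 0.53 [255.9, 261.2] 164 [ 0.6905 -0.1586  0.03  ]
scene rod 0.6 [361.2, 198.8] 475 [0.4913 0.1533 0.03  ]
scene rack 0.71 [364.4, 223.8] 1446 [0.5932 0.1413 0.03  ]
scene rack 0.4 [131.4, 256.6] 1258 [ 0.6405 -0.4726  0.03  ]
scene core 0.53 [314.1, 242.6] 219 [ 0.6458 -0.0058  0.03  ]
scene tape_roll 0.87 [133.6, 254.7] 1290 [ 0.6348 -0.4685  0.03  ]
scene label_roll 0.95 [486.1, 220.3] 972 [0.6178 0.4866 0.03  ]
scene sanitiser 0.81 [324.6, 289.5] 598 [0.7926 0.0027 0.03  ]
scene carton 0.81 [435.0, 157.4] 967 [0.3141 0.4464 0.03  ]
top (np.float64(374.6180961961205), 319.2360590094166, 202.21179195314537, array([[ 0.0072, -0.9893,  0.1456,  0.3637],
       [-1.    , -0.0063,  0.0066, -0.0064],
       [-0.0056, -0.1456, -0.9893,  1.3269],
       [ 0.   
[... 440 characters left out ...]
 0.03  ]
top sanitiser 0.78 [320.9, 132.6] 219 [ 0.8077 -0.0019  0.03  ]
top carton 0.79 [188.1, 274.8] 1086 [0.3015 0.4476 0.03  ]
top carton 0.37 [183.7, 184.2] 541 [0.6157 0.4814 0.03  ]
{'clock': 1.0, 'joints': array([-1.4456,  0.4345,  0.025 ,  1.5732, -0.0116,  1.134 , -0.0751]), 'dq': array([ 0.0001, -0.0004,  0.0005, -0.0002, -0.0012,  0.0001, -0.0024]), 'joint_efforts': array([  0.001 , -66.7665,   0.9848, -31.4825,  -0.0606,   0.0324,
        -0.    ]), 'position': array([0.1412, 0.6089, 0.2268]), 'ee_rot': array([0.3571, 3.1212, 0.0001]), 'force': array([ 0.1456, -0.2234,  0.3862]), 'ft_torque': array([-0.0299, -0.0279, -0.0156]), 'gripper_force': 0.0, 'width': 0.9980215684686432}
```

Run:
```python
import cv2
a=cv2.imread('pics/top0.png');cv2.imwrite('pics/c1.png',cv2.resize(a[90:290,230:430],(600,600),interpolation=cv2.INTER_CUBIC))
a=cv2.imread('pics/scene0.png');cv2.imwrite('pics/c2.png',cv2.resize(a[150:350,190:410],(660,600),interpolation=cv2.INTER_CUBIC))
```

```text
(no output)
```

View pics/c1.png

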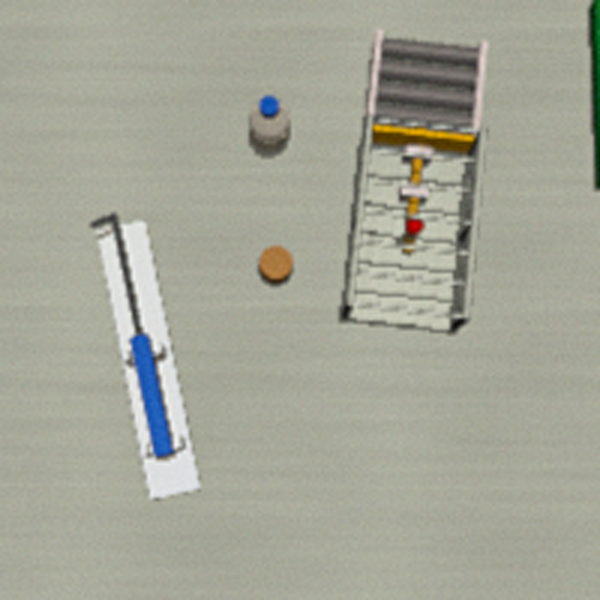

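View pics/c2.png

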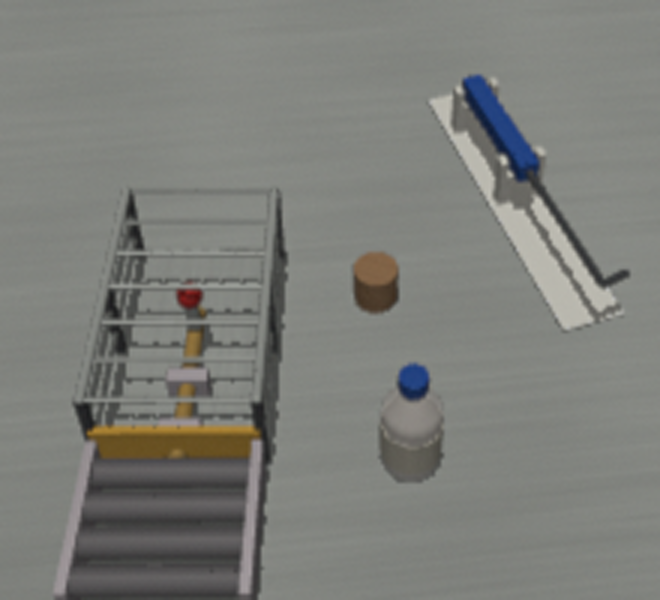

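```bash
cat > fit.py <<'E'
from h import *
from scipy.optimize import least_squares
C={n:cam(n) for n in('scene','top')}
off={'top':np.array([230,90]),'scene':np.array([190,150])}
def W(p,pts):
    c,s=np.cos(p[2]),np.sin(p[2]);pts=np.array(pts,float)
    return np.c_[p[0]+c*pts[:,0]-s*pts[:,1],p[1]+s*pts[:,0]+c*pts[:,1],pts[:,2]]
def fit(obs,p0):
    f=lambda p:np.concatenate([(proj(n,W(p,[q]),C[n])[0]-(np.array(px)/3+off[n])) for n,q,px in obs])
    r=least_squares(f,p0,loss='soft_l1');return r.x,np.abs(r.fun).reshape(-1,2)
if __name__=='__main__':
    np.set_printoptions(precision=4,suppress=True)
    h=.052
    rod=[('top',(.215,0,h),(112,217)),('top',(.211,.024,h),(94,225)),('top',(.07,0,h+.012),(139,337)),('top',(-.07,0,h+.012),(164,455)),
     ('scene',(.215,0,h),(606,284)),('scene',(.211,.024,h),(628,272)),('scene',(.07,0,h+.012),(528,165)),('scene',(-.07,0,h+.012),(474,79))]
    rp,e=fit(rod,[.5,.15,.2]);print('rod',rp,e)
    # colour based centroid refinement
    for n in C:
        im=cv2.imread(f'pics/{n}0.png').astype(int);b,g,r=im[...,0],im[...,1],im[...,2]
        m=((b>130)&(r<80)&(b-g>60)).astype(np.uint8)
        k,l,st,ce=cv2.connectedComponentsWithStats(m)
        i=max(range(1,k),key=lambda i:st[i,4]);print(n,'blue',ce[i],st[i],atz(n,ce[i],.062,C[n]))
        m=((r>120)&(g<60)&(b<60)).astype(np.uint8);k,l,st,ce=cv2.connectedComponentsWithStats(m)
        i=max(range(1,k),key=lambda i:st[i,4]);print(n,'red',ce[i],st[i],atz(n,ce[i],.068,C[n]))
    w=.065
    g=[('scene',(-.124,-w,.087),(128,190)),('scene',(-.124,w,.087),(280,190)),('scene',(.092,-w,.087),(78,402)),('scene',(.092,w,.087),(265,402)),
       ('scene',(-.016,w,.087),(272,286)),('scene',(-.016,-w,.087),(108,287))]
    gp,e=fit(g,[.75,-.17,0]);print('guard',gp,e)
    for n in C:
        im=cv2.imread(f'pics/{n}0.png');o=off[n];c=cv2.resize(im[o[1]:o[1]+200,o[0]:o[0]+(200 if n=='top' else 220)],None,fx=3,fy=3)
        for P,col in((W(gp,[(x/1000,y*w,.087) for x in(-124,-88,-52,-16,20,56,92) for y in(-1,1)]),(0,0,255)),(W(gp,[(x,y,0) for x in(-.128,.1) for y in(-.069,.069)]),(255,0,255)),(W(gp,[(.092,y,.052) for y in(-.065,.065)]),(255,255,0)),(W(gp,[(.220,y,.045) for y in(-.069,.069)]),(0,255,0)),
           (W(rp,[q for _,q,_ in rod[:4]]),(0,255,255))):
            for u in proj(n,P,C[n]): cv2.circle(c,tuple(int(v) for v in (u-o)*3),4,col,1)
        cv2.imwrite(f'pics/ov_{n}.png',c)
    a=cv2.imread('pics/ov_top.png')[:,:];b=cv2.imread('pics/ov_scene.png')
    cv2.imwrite('pics/ov.png',cv2.resize(np.hstack([a[:500,50:550],b[:500]]),None,fx=.69,fy=.69) )
E
python3 fit.py
```

```text
rod [0.4838 0.1352 0.2451] [[0.74   0.3704]
 [1.1951 0.369 ]
 [1.0847 1.0468]
 [0.2917 0.3149]
 [1.02   0.2268]
 [0.9374 0.1751]
 [0.28   0.5324]
 [2.0571 1.4243]]Traceback (most recent call last):
  File "fit.py", line 22, in <module>
    i=max(range(1,k),key=lambda i:st[i,4]);print(n,'blue',ce[i],st[i],atz(n,ce[i],.062,C[n]))
ValueError: max() iterable argument is empty
```

```bash
sed -i 's/m=((b>130)&(r<80)&(b-g>60))/m=((b-r>50)\&(b-g>35))/; s/m=((r>120)&(g<60)&(b<60))/m=((r-g>70)\&(r-b>60)\&(abs(g-b)<25))/' fit.py; python3 fit.py
```

```text
rod [0.4838 0.1352 0.2451] [[0.74   0.3704]
 [1.1951 0.369 ]
 [1.0847 1.0468]
 [0.2917 0.3149]
 [1.02   0.2268]
 [0.9374 0.1751]
 [0.28   0.5324]
 [2.0571 1.4243]]
scene blue [579.6323 280.2173] [ 521  238  119   72 3516] [0.8552 0.593  0.062 ]
scene red [252.3077 248.7692] [250 247   6   5  13] [ 0.6808 -0.1634  0.068 ]
top blue [151.1038 114.1312] [ 105   83   83   59 2737] [0.8616 0.6003 0.062 ]
top red [367.75 164.75] [366 163   5   5  20] [ 0.6804 -0.1641  0.068 ]
guard [ 0.7034 -0.1605 -0.107 ] [[0.5701 0.8112]
 [0.6371 0.713 ]
 [2.13   0.4381]
 [1.1943 0.7194]
 [0.5053 0.2929]
 [0.3476 0.1346]]
```

View pics/ov.png

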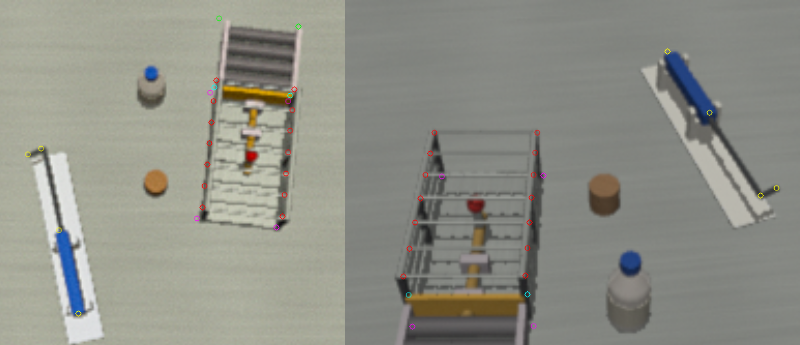

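```bash
cat > go.py <<'E'
# plan: print shift+turn in current tool frame to reach target TCP (x,y,z,yaw of tool x axis, tool down)
from h import *
import sys
np.set_printoptions(precision=4,suppress=True)
def Rt(yaw): return R.from_matrix(np.array([[np.cos(yaw),np.sin(yaw),0],[np.sin(yaw),-np.cos(yaw),0],[0,0,-1]]))
def plan(t,yaw,verbose=1):
    s=observe();Rc=R.from_rotvec(s['ee_rot']);d=Rc.inv().apply(np.array(t)-s['position']);w=(Rc.inv()*Rt(yaw)).as_rotvec()
    if verbose: print('shift',d,'turn',w,'rows',max(np.linalg.norm(d)/.0417,np.degrees(np.linalg.norm(w))/7.16))
if __name__=='__main__':
    a=[float(v) for v in sys.argv[1:]];plan(a[:3],a[3])
E
python3 - <<'E'
from go import *
s=observe();Rm=R.from_rotvec(s['ee_rot']).as_matrix();print(Rm,grasp_offset)
f,cx,cy,T=cam('wrist');print(f,cx,cy);print(T);print(Rm.T@(T[:3,3]-s['position']),Rm.T@T[:3,:3])
plan((.47,-.12,.3),.245);plan((.47,-.12,.3),.245-np.pi)
plan((.484,.135,.2),.245)
E
```

```text
[[-0.9742  0.2259  0.    ]
 [ 0.2259  0.9742  0.0001]
 [-0.      0.0001 -1.    ]] 0.0188
309.70691628693146 320.64576398152775 196.4334097198267
[[ 0.225   0.9286  0.295   0.0613]
 [ 0.9744 -0.2143 -0.0683  0.6275]
 [-0.0002  0.3028 -0.953   0.3846]
 [ 0.      0.      0.      1.    ]]
[ 0.082   0.0001 -0.1579] [[ 0.0009 -0.9531 -0.3028]
 [ 1.      0.001   0.    ]
 [ 0.0003 -0.3028  0.9531]]
shift [-0.485  -0.6358 -0.0733] turn [ 0.     -0.0001  2.6688] rows 21.356069903053527
shift [-0.485  -0.6358 -0.0733] turn [ 0.0001  0.     -0.4728] rows 19.255852749458217
shift [-0.441  -0.3842  0.0267] turn [ 0.     -0.0001  2.6688] rows 21.356069903053527
```

```bash
python3 -c "
from go import *
plan((.55,-.14,.30),.245-np.pi)"
```

```text
shift [-0.5674 -0.6372 -0.0733] turn [ 0.0001  0.     -0.4728] rows 20.535852280470547
```

Emit:
{"name": "jog_arm", "arguments": {
  "motion": [
    [[-0.272, -0.306, -0.035, 0, 0, -0.473, -1], [-0.272, -0.306, -0.035, 0, 0, -0.473, -1], [-0.272, -0.306, -0.035, 0, 0, -0.473, -1], [-0.272, -0.306, -0.035, 0, 0, -0.473, -1], [-0.272, -0.306, -0.035, 0, 0, -0.473, -1], [-0.272, -0.306, -0.035, 0, 0, -0.473, -1], [-0.272, -0.306, -0.035, 0, 0, -0.473, -1], [-0.272, -0.306, -0.035, 0, 0, -0.473, -1], [-0.272, -0.306, -0.035, 0, 0, -0.473, -1], [-0.272, -0.306, -0.035, 0, 0, -0.473, -1]]
  ]
}}

```text
clock: 1.83
position: [0.3379, 0.2467, 0.2623]
ee_rot: [-0.382, 3.118, 0.001]
force: [1.4, 0.8, 0.2]
width: 1.004
gripper_force: 0.0
```

```bash
python3 -c "
from go import *
s=observe();print(s['clock'],s['position'],s['joints'])
plan((.55,-.14,.30),.245-np.pi)"
```

```text
1.8333 [0.3379 0.2467 0.2623] [-0.873   0.0553  0.1213  1.9927 -0.0075  1.0931  1.0661]
shift [-0.1124 -0.4264 -0.0378] turn [ 0.0004  0.0008 -0.0011] rows 10.614181338449576
```

```bash
python3 -c "
from go import *
T=camera_params('wrist');save('wrist','w1.png');np.save('w1.npy',cam('wrist')[3])"
```

Emit:
{"name": "jog_arm", "arguments": {
  "motion": [
    [[-0.112, -0.426, -0.038, 0, 0, 0, -1], [-0.112, -0.426, -0.038, 0, 0, 0, -1], [-0.112, -0.426, -0.038, 0, 0, 0, -1], [-0.112, -0.426, -0.038, 0, 0, 0, -1], [-0.112, -0.426, -0.038, 0, 0, 0, -1], [-0.112, -0.426, -0.038, 0, 0, 0, -1], [-0.112, -0.426, -0.038, 0, 0, 0, -1], [-0.112, -0.426, -0.038, 0, 0, 0, -1], [-0.112, -0.426, -0.038, 0, 0, 0, -1], [-0.112, -0.426, -0.038, 0, 0, 0, -1]]
  ]
}}

```text
clock: 2.72
position: [0.5376, -0.1163, 0.2979]
ee_rot: [-0.385, 3.117, 0.0]
force: [0.5, 0.7, -0.2]
width: 0.999
gripper_force: 0.0
```

Emit:
{"name": "jog_arm", "arguments": {
  "motion": [
    [[0, 0, 0, 0, 0, 0, -1], [0, 0, 0, 0, 0, 0, -1], [0, 0, 0, 0, 0, 0, -1]]
  ]
}}

```text
clock: 2.97
position: [0.5367, -0.1142, 0.2972]
ee_rot: [0.383, -3.117, -0.001]
force: [-0.3, 0.7, 0.7]
width: 0.999
gripper_force: 0.0
```

```bash
python3 -c "
from go import *
s=observe();print(s['clock'],s['position'],s['joints'])
c=cam('wrist');np.save('w2.npy',c[3]);save('wrist','w2.png')
a=cv2.imread('pics/w2.png');b=cv2.imread('pics/w1.png')
cv2.imwrite('pics/w12.png',cv2.resize(np.vstack([a[:290],b[:290]]),None,fx=1.03,fy=1.03))"
```

```text
2.9667 [ 0.5367 -0.1142  0.2972] [-0.2856  0.2678  0.5166  1.6841 -0.1395  1.2272  2.0784]
```

View pics/w12.png

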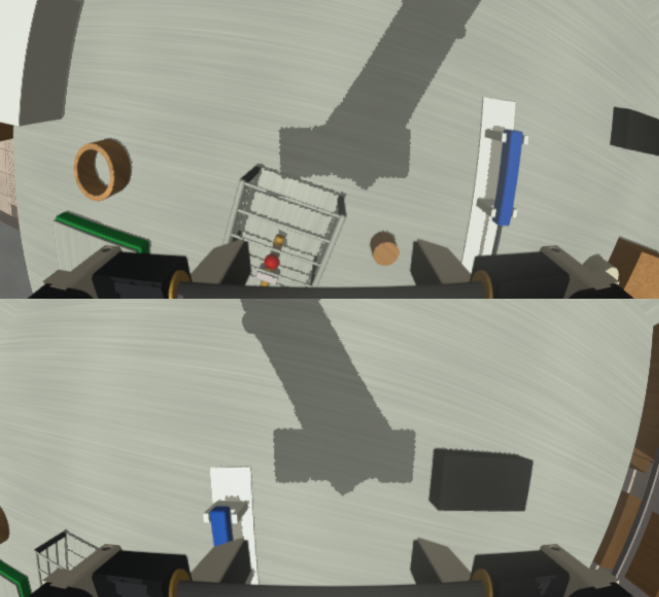

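```bash
python3 -c "
from h import *
b=cv2.imread('pics/w2.png')
cv2.imwrite('pics/w2c.png',cv2.resize(b[145:285,210:350],None,fx=4,fy=4,interpolation=cv2.INTER_CUBIC))"
```

```text
(no output)
```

View pics/w2c.png

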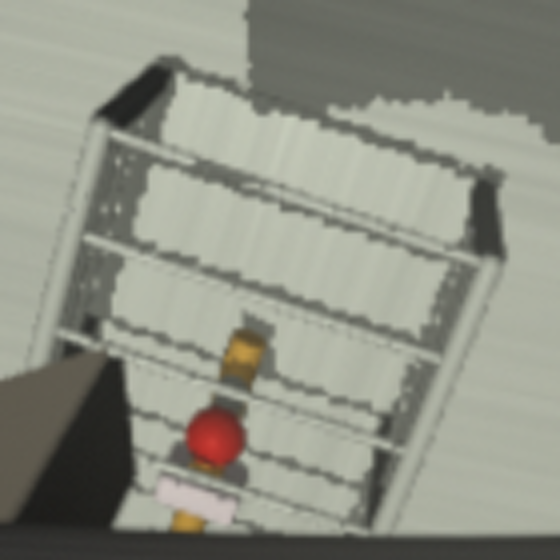

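```bash
cat > fit2.py <<'E'
from fit import *
np.set_printoptions(precision=4,suppress=True)
c0=cam('wrist');C['wrist']=(c0[0],c0[1],c0[2],np.load('w2.npy'))
def P(n,px): return np.array(px)/4+[210,145] if n=='wrist' else np.array(px)/3+off[n]
w=.065
wr=[((-.124,-w,.087),(103,132)),((-.124,w,.087),(488,263)),((-.088,-w,.087),(86,237)),((-.088,w,.087),(440,359)),((-.052,-w,.087),(62,333)),((-.052,w,.087),(402,450)),((-.126,-w,0),(168,62)),((-.126,w,0),(490,178))]
sc=[((-.124,-w,.087),(128,190)),((-.124,w,.087),(280,190)),((.092,-w,.087),(78,402)),((.092,w,.087),(265,402)),((-.016,w,.087),(272,286)),((-.016,-w,.087),(108,287))]
obs=[('wrist',*o) for o in wr]+[('scene',*o) for o in sc]
for name,ob in(('wrist',obs[:8]),('scene',obs[8:]),('all',obs)):
    f=lambda p:np.concatenate([(proj(n,W(p,[(q[0],q[1]*p[3],q[2])]),C[n])[0]-P(n,px))for n,q,px in ob])
    r=least_squares(f,[.7,-.16,-.1,1]);print(name,r.x,'rms',np.sqrt(np.mean(r.fun**2)),np.abs(r.fun).max())
k=atz('wrist',P('wrist',(216,437)),.068,C['wrist']);print('knob wrist',k)
for kk in(k,np.array([.6806,-.1637,.068])):
  d=kk[:2]-r.x[:2];c,s=np.cos(r.x[2]),np.sin(r.x[2]);print('knob in guard',c*d[0]+s*d[1],-s*d[0]+c*d[1])
E
python3 fit2.py
```

```text
wrist [ 0.702  -0.1635 -0.1057  0.9635] rms 1.269156436649033 2.6768458957458847
scene [ 0.7032 -0.1609 -0.1116  1.0349] rms 0.5430184799062069 0.7788177303708039
all [ 0.7022 -0.1627 -0.1014  0.9775] rms 1.3806055956894372 2.796245836601429
knob wrist [ 0.6799 -0.1616  0.068 ]
knob in guard -0.022322772393156446 -0.0012190569029599037
knob in guard -0.021423633896411866 -0.00322400322415303
```

```bash
python3 -c "
from go import *
plan((.39,.112,.26),.245-np.pi)"
```

```text
shift [0.0872 0.2543 0.0375] turn [ 0.0009 -0.0004  0.0013] rows 6.508322307743001
```

Emit:
{"name": "jog_arm", "arguments": {
  "motion": [
    [[0.087, 0.254, 0.037, 0, 0, 0, -1], [0.087, 0.254, 0.037, 0, 0, 0, -1], [0.087, 0.254, 0.037, 0, 0, 0, -1], [0.087, 0.254, 0.037, 0, 0, 0, -1], [0.087, 0.254, 0.037, 0, 0, 0, -1], [0.087, 0.254, 0.037, 0, 0, 0, -1], [0.087, 0.254, 0.037, 0, 0, 0, -1], [0.087, 0.254, 0.037, 0, 0, 0, -1], [0.087, 0.254, 0.037, 0, 0, 0, -1], [0.087, 0.254, 0.037, 0, 0, 0, -1]]
  ]
}}

```text
clock: 3.85
position: [0.3906, 0.111, 0.2608]
ee_rot: [-0.387, 3.117, 0.0]
force: [0.7, 0.2, 0.3]
width: 0.999
gripper_force: 0.0
```

```bash
python3 -c "
from go import *
s=observe();print(s['clock'],s['position'],s['ee_rot'])
c=cam('wrist');np.save('w3.npy',c[3]);save('wrist','w3.png')
b=cv2.imread('pics/w3.png')
cv2.imwrite('pics/w3c.png',cv2.resize(b[90:290,230:410],None,fx=3,fy=3,interpolation=cv2.INTER_CUBIC))"
```

```text
3.85 [0.3906 0.111  0.2608] [-0.3867  3.117   0.0003]
```

View pics/w3c.png

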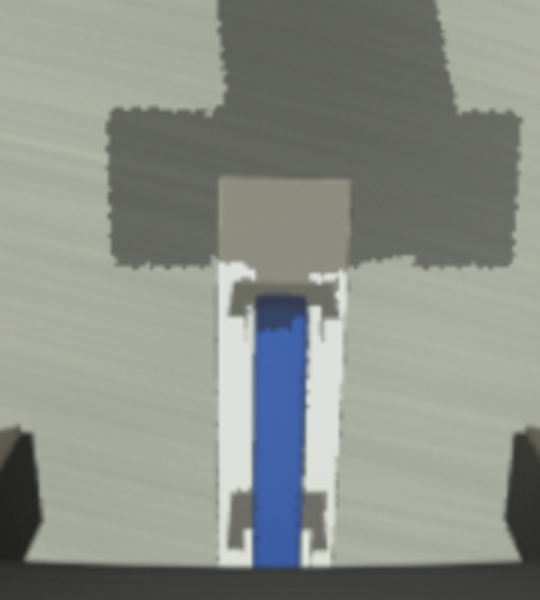

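Run:
```python
from fit import *
np.set_printoptions(precision=4,suppress=True)
c0=cam('wrist');c=(c0[0],c0[1],c0[2],np.load('w3.npy'))
A=lambda p,z:atz('wrist',np.array(p)/3+[230,90],z,c)
b=A((281,297),.064);f=A((277.5,560),.064);d=f-b;y=np.arctan2(d[1],d[0]);print('handle back',b,f,'yaw',y,'centre',b+.07*d/np.linalg.norm(d))
L1,L2,R1,R2=[A(p,.004) for p in((220,178),(219,560),(350,178),(333,560))]
for a,e in((L1,L2),(R1,R2)):print(a,np.arctan2(*(e-a)[1::-1]))
bk=(L1+R1)/2;print('back mid',bk,'width',np.linalg.norm(L1-R1))
s1=(A((231,300),.058)+A((336,300),.058))/2;s2=(A((230,522),.058)+A((326,522),.058))/2;print('saddles',s1,s2,np.linalg.norm(s1-s2),'mid',(s1+s2)/2)
```

```text
handle back [0.4105 0.1197 0.064 ] [0.5294 0.1487 0.064 ] yaw 0.23873156901278206 centre [0.4785 0.1363 0.064 ]
[0.3799 0.0841 0.004 ] 0.22605852083618105
[0.3655 0.1409 0.004 ] 0.23174686201040665
back mid [0.3727 0.1125 0.004 ] width 0.05861139130195452
saddles [0.4132 0.1215 0.058 ] [0.5136 0.1449 0.058 ] 0.10307260060566033 mid [0.4634 0.1332 0.058 ]
```

```bash
python3 -c "
from go import *
plan((.481,.1362,.11),.24-np.pi)
plan((.481,.1362,.033),.24-np.pi)"
```

```text
shift [-0.0935  0.0031  0.1509] turn [0.0001 0.0007 0.0052] rows 4.25700900008391
shift [-0.0935  0.0031  0.2279] turn [0.0001 0.0007 0.0052] rows 5.906541901901146
```

Emit:
{"name": "jog_arm", "arguments": {
  "motion": [
    [[-0.0935, 0.003, 0.13, 0, 0, 0.005, -1], [-0.0935, 0.003, 0.13, 0, 0, 0.005, -1], [-0.0935, 0.003, 0.13, 0, 0, 0.005, -1], [-0.0935, 0.003, 0.13, 0, 0, 0.005, -1], [-0.0935, 0.003, 0.15, 0, 0, 0.005, -1], [-0.0935, 0.003, 0.17, 0, 0, 0.005, -1], [-0.0935, 0.003, 0.19, 0, 0, 0.005, -1], [-0.0935, 0.003, 0.21, 0, 0, 0.005, -1], [-0.0935, 0.003, 0.225, 0, 0, 0.005, -1], [-0.0935, 0.003, 0.225, 0, 0, 0.005, -1]]
  ]
}}

```text
clock: 4.73
position: [0.4797, 0.1347, 0.0331]
ee_rot: [0.373, -3.115, 0.003]
force: [-1.2, -0.1, -0.3]
width: 0.998
gripper_force: 0.0
```

```bash
python3 -c "
from go import *
s=observe();print(s['clock'],s['position'],s['ee_rot'],s['force'])
plan((.481,.1362,.033),.24-np.pi)"
```

```text
4.7333 [0.4797 0.1347 0.0331] [ 0.3733 -3.1155  0.003 ] [-1.1562 -0.14   -0.3011]
shift [-0.0016  0.0012  0.0001] turn [-0.0014 -0.004  -0.0015] rows 0.047313835402298894
```

Close gently, then firm; about half a second.

Emit:
{"name": "jog_arm", "arguments": {
  "motion": [
    [[0, 0.001, 0, 0, 0, 0, 1], [0, 0.001, 0, 0, 0, 0, 1], [0, 0.001, 0, 0, 0, 0, 1], [0, 0.001, 0, 0, 0, 0, 1], [0, 0.001, 0, 0, 0, 0, 1], [0, 0.001, 0, 0, 0, 0, 1], [0, 0.001, 0, 0, 0, 0, 1], [0, 0.001, 0, 0, 0, 0, 1], [0, 0.001, 0, 0, 0, 0, 1], [0, 0.001, 0, 0, 0, 0, 1]]
  ],
  "force": 20
}}

```text
clock: 5.57
position: [0.4805, 0.1373, 0.0356]
ee_rot: [-0.376, 3.119, 0.0]
force: [0.0, -0.6, -1.2]
width: 0.321
gripper_force: 0.0
```

Emit:
{"name": "jog_arm", "arguments": {
  "motion": [
    [[0, 0, 0, 0, 0, 0, 1], [0, 0, 0, 0, 0, 0, 1], [0, 0, 0, 0, 0, 0, 1], [0, 0, 0, 0, 0, 0, 1], [0, 0, 0, 0, 0, 0, 1]]
  ],
  "force": 50
}}

```text
clock: 5.98
position: [0.4805, 0.1372, 0.0355]
ee_rot: [0.376, -3.119, 0.0]
force: [0.3, 0.2, -0.0]
width: 0.233
gripper_force: 50.0
```

Emit:
{"name": "jog_arm", "arguments": {
  "motion": [
    [[0, 0, -0.01, 0, 0, 0, 1], [0, 0, -0.02, 0, 0, 0, 1], [0, 0, -0.04, 0, 0, 0, 1], [0, 0, -0.06, 0, 0, 0, 1], [0, 0, -0.08, 0, 0, 0, 1], [0, 0, -0.1, 0, 0, 0, 1], [0, 0, -0.12, 0, 0, 0, 1], [0, 0, -0.13, 0, 0, 0, 1], [0, 0, -0.13, 0, 0, 0, 1], [0, 0, -0.13, 0, 0, 0, 1]]
  ]
}}

```text
clock: 6.82
position: [0.4806, 0.1375, 0.1658]
ee_rot: [-0.377, 3.118, 0.001]
force: [-0.9, 0.1, -2.3]
width: 0.234
gripper_force: 50.0
```

Run:
```python
from go import *
s=observe();print(s['clock'],s['position'],s['ee_rot'],s['force'],s['ft_torque'],s['gripper_force'])
for n in('scene','top'): save(n,n+'1.png')
p=s['position'];yaw=.24
tip=p+[.215*np.cos(yaw),.215*np.sin(yaw),.019]; tip2=p+[.211*np.cos(yaw)-.024*np.sin(yaw),.211*np.sin(yaw)+.024*np.cos(yaw),.019]
out=[]
for n in('scene','top'):
    im=cv2.imread(f'pics/{n}1.png');P=proj(n,np.array([tip,tip2]));print(n,P)
    x,y=P[0].astype(int);c=cv2.resize(im[y-40:y+40,x-50:x+50],None,fx=4,fy=4,interpolation=cv2.INTER_CUBIC)
    for u in P: cv2.circle(c,tuple(int(v) for v in (u-[x-50,y-40])*4),6,(0,0,255),1)
    out.append(c)
cv2.imwrite('pics/hook.png',np.hstack(out))
```

```text
6.8167 [0.4806 0.1375 0.1658] [-0.3765  3.118   0.0009] [-0.9086  0.0782 -2.2779] [0.0423 0.0461 0.0069] 49.961838126182556
scene [[399.6176 206.2928]
 [407.7502 202.7505]]
top [[260.0559 152.2544]
 [252.8567 155.1756]]
```

View pics/hook.png

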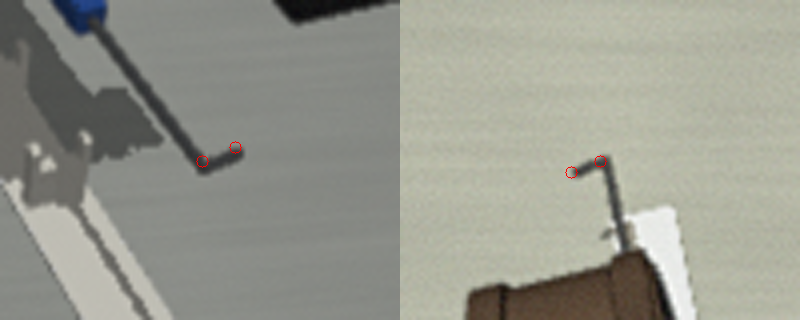

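```bash
cat > st.py <<'E'
from go import *
K=np.array([.680,-.163]);g=-.105;ex=np.array([np.cos(g),np.sin(g)]);ey=np.array([-ex[1],ex[0]])
def T(s,l,z): return (*(K+ex*s+ey*l),z)
def rel():
    s=observe();p=s['position'][:2]-K;Rm=R.from_rotvec(s['ee_rot']).as_matrix()
    f=s['force'];print('clk %.2f s %.4f l %.4f z %.4f yawrel %.4f'%(s['clock'],p@ex,p@ey,s['position'][2],(np.arctan2(Rm[1,0],Rm[0,0])-g)%(2*np.pi)-np.pi),'F along',f[:2]@ex,'lat',f[:2]@ey,'z',f[2],'q',s['joints'],'grip',s['width'])
if __name__=='__main__':
    rel();a=[float(v) for v in sys.argv[1:]];print(T(*a));plan(T(*a),g-np.pi)
E
python3 st.py -.34 -.042 .15;python3 st.py -.34 -.042 .029
```

```text
clk 6.92 s -0.2306 l 0.2775 z 0.1646 yawrel 0.3452 F along -1.065563716284801 lat -0.21510379876728175 z -3.0501025558403634 q [-0.6429  0.3021  0.3249  1.9736 -0.1228  0.8862  1.5573] grip 0.23485473227897607
(np.float64(0.33747062757469787), np.float64(-0.16913425023361686), 0.15)
shift [ 0.2111 -0.2636  0.015 ] turn [-0.0005 -0.0016  0.3452] rows 8.106339494275458
clk 6.92 s -0.2306 l 0.2775 z 0.1646 yawrel 0.3452 F along -1.065563716284801 lat -0.21510379876728175 z -3.0501025558403634 q [-0.6429  0.3021  0.3249  1.9736 -0.1228  0.8862  1.5573] grip 0.23485473227897607
(np.float64(0.33747062757469787), np.float64(-0.16913425023361686), 0.029)
shift [ 0.2109 -0.2636  0.136 ] turn [-0.0005 -0.0016  0.3452] rows 8.727295437677583
```

Emit:
{"name": "jog_arm", "arguments": {
  "motion": [
    [[0.02, -0.026, 0, 0, 0, 0.034, 1], [0.042, -0.053, 0, 0, 0, 0.069, 1], [0.065, -0.08, 0, 0, 0, 0.1, 1], [0.09, -0.11, 0, 0, 0, 0.14, 1], [0.115, -0.14, 0, 0, 0, 0.18, 1], [0.14, -0.17, 0, 0, 0, 0.22, 1], [0.165, -0.2, 0, 0, 0, 0.26, 1], [0.185, -0.23, 0, 0, 0, 0.3, 1], [0.2, -0.25, 0.005, 0, 0, 0.33, 1], [0.211, -0.2635, 0.015, 0, 0, 0.345, 1]]
  ]
}}

```text
clock: 7.75
position: [0.337, -0.1712, 0.1504]
ee_rot: [0.172, 3.136, -0.001]
force: [0.3, 0.8, -2.4]
width: 0.237
gripper_force: 50.0
```

Emit:
{"name": "jog_arm", "arguments": {
  "motion": [
    [[0, 0, 0, 0, 0, 0, 1], [0, 0, 0.02, 0, 0, 0, 1], [0, 0, 0.04, 0, 0, 0, 1], [0, 0, 0.06, 0, 0, 0, 1], [0, 0, 0.07, 0, 0, 0, 1], [0, 0, 0.07, 0, 0, 0, 1], [0, 0, 0.07, 0, 0, 0, 1]]
  ]
}}

```text
clock: 8.33
position: [0.3375, -0.1684, 0.0799]
ee_rot: [-0.164, -3.134, -0.0]
force: [1.4, 0.1, -1.8]
width: 0.237
gripper_force: 50.0
```

```bash
python3 st.py -.34 -.042 .029
```

```text
clk 8.33 s -0.3400 l -0.0413 z 0.0799 yawrel 0.0003 F along 1.3605838573835178 lat 0.2485572311203253 z -1.7893218840833556 q [-0.1233  0.2815  0.5424  2.344  -0.2657  0.5737  2.0927] grip 0.23730648268834575
(np.float64(0.33747062757469787), np.float64(-0.16913425023361686), 0.029)
shift [-0.0002 -0.0007  0.0509] turn [-0.     -0.0028  0.0003] rows 1.221909001033557
```

Emit:
{"name": "jog_arm", "arguments": {
  "motion": [
    [[0, -0.001, 0.015, 0, 0, 0, 1], [0, -0.001, 0.03, 0, 0, 0, 1], [0, -0.001, 0.045, 0, 0, 0, 1], [0, -0.001, 0.051, 0, 0, 0, 1], [0, -0.001, 0.051, 0, 0, 0, 1], [0, -0.001, 0.051, 0, 0, 0, 1]]
  ]
}}

```text
clock: 8.83
position: [0.3384, -0.1698, 0.03]
ee_rot: [0.165, 3.137, 0.0]
force: [0.1, -0.6, -1.5]
width: 0.237
gripper_force: 50.0
```

```bash
python3 - <<'E'
from st import *
rel()
s=observe();p=s['position']
Rm=R.from_rotvec(s['ee_rot']).as_matrix();fx=-Rm[:,0];fy=Rm[:,1];o=p-Rm[:,2]*.0165
P=[o+.215*fx,o+.211*fx+.024*fy,o+.1*fx]
out=[]
for n in('scene','top'):
    im=save(n,n+'2.png')[:,:,::-1];Q=proj(n,np.array(P));x,y=Q[0].astype(int);c=cv2.resize(np.ascontiguousarray(im[y-40:y+40,x-50:x+50]),None,fx=4,fy=4,interpolation=cv2.INTER_CUBIC)
    for u in Q: cv2.circle(c,tuple(int(v) for v in (u-[x-50,y-40])*4),6,(0,0,255),1)
    out.append(c)
cv2.imwrite('pics/hook2.png',np.hstack(out))
E
python3 st.py -.19 -.042 .029
```

```text
clk 8.83 s -0.3390 l -0.0426 z 0.0300 yawrel 0.0001 F along 0.1286066165441559 lat -0.5434429933955984 z -1.454795845900608 q [-0.0165  0.395   0.4331  2.3814 -0.3997  0.4286  2.2196] grip 0.23652418630050911
clk 8.93 s -0.3387 l -0.0426 z 0.0303 yawrel 0.0002 F along 0.33570068140895265 lat -0.021823232531060374 z -1.5291716682668939 q [-0.0169  0.3943  0.4336  2.3813 -0.4     0.4282  2.2201] grip 0.2371509935323278
(np.float64(0.48664451198697245), np.float64(-0.18485532555794923), 0.029)
shift [-0.1487  0.0006  0.0015] turn [-0.      0.0013  0.0002] rows 3.564956862770161
```

View pics/hook2.png

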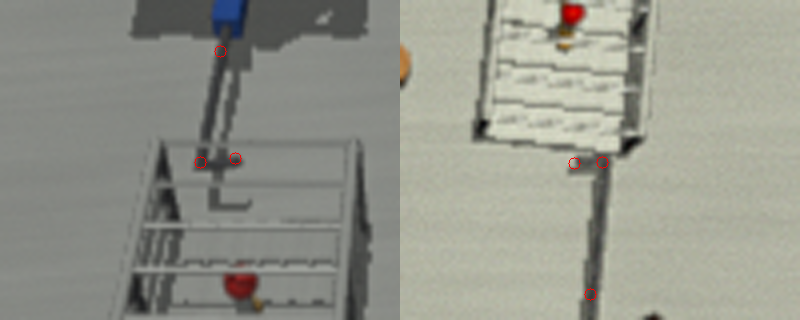

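Emit:
{"name": "jog_arm", "arguments": {
  "motion": [
    [[-0.01, 0, 0.001, 0, 0, 0, 1], [-0.022, 0, 0.001, 0, 0, 0, 1], [-0.034, 0, 0.001, 0, 0, 0, 1], [-0.046, 0, 0.001, 0, 0, 0, 1], [-0.058, 0, 0.001, 0, 0, 0, 1], [-0.07, 0, 0.001, 0, 0, 0, 1], [-0.082, 0, 0.001, 0, 0, 0, 1], [-0.092, 0, 0.001, 0, 0, 0, 1], [-0.1, 0, 0.001, 0, 0, 0, 1], [-0.105, 0, 0.001, 0, 0, 0, 1]]
  ]
}}

```text
clock: 9.77
position: [0.4441, -0.1808, 0.0288]
ee_rot: [0.163, 3.136, -0.0]
force: [-0.3, -0.8, -1.8]
width: 0.236
gripper_force: 50.0
```

Emit:
{"name": "jog_arm", "arguments": {
  "motion": [
    [[-0.006, 0, 0, 0, 0, 0, 1], [-0.012, 0, 0, 0, 0, 0, 1], [-0.018, 0, 0, 0, 0, 0, 1], [-0.024, 0, 0, 0, 0, 0, 1], [-0.03, 0, 0, 0, 0, 0, 1], [-0.036, 0, 0, 0, 0, 0, 1], [-0.042, 0, 0, 0, 0, 0, 1], [-0.044, 0, 0, 0, 0, 0, 1], [-0.044, 0, 0, 0, 0, 0, 1]]
  ]
}}

```text
clock: 10.52
position: [0.487, -0.1854, 0.0285]
ee_rot: [0.164, 3.137, -0.0]
force: [-0.3, 0.1, -1.3]
width: 0.236
gripper_force: 50.0
```

Run:
```python
from st import *
rel();plan(T(-.19,-.014,.029),g-np.pi)
s=observe();p=s['position']
Rm=R.from_rotvec(s['ee_rot']).as_matrix();fx=-Rm[:,0];fy=Rm[:,1];o=p-Rm[:,2]*.0165
P=[o+.215*fx,o+.211*fx+.024*fy,o+.15*fx]
out=[]
for n in('scene','top'):
    im=save(n,n+'3.png')[:,:,::-1];Q=proj(n,np.array(P));x,y=Q[0].astype(int);c=cv2.resize(np.ascontiguousarray(im[y-40:y+40,x-50:x+50]),None,fx=4,fy=4,interpolation=cv2.INTER_CUBIC)
    for u in Q: cv2.circle(c,tuple(int(v) for v in (u-[x-50,y-40])*4),6,(0,0,255),1)
    out.append(c)
cv2.imwrite('pics/hook3.png',np.hstack(out))
```

```text
clk 10.52 s -0.1896 l -0.0425 z 0.0285 yawrel 0.0005 F along -0.3325309597958072 lat 0.08318304538076583 z -1.2792665439376933 q [-0.0623  0.5601  0.4465  2.0522 -0.4093  0.6142  2.1298] grip 0.23560368980941127
shift [ 0.0004  0.0285 -0.0005] turn [-0.0001  0.0003  0.0005] rows 0.6846261473051238
```

View pics/hook3.png

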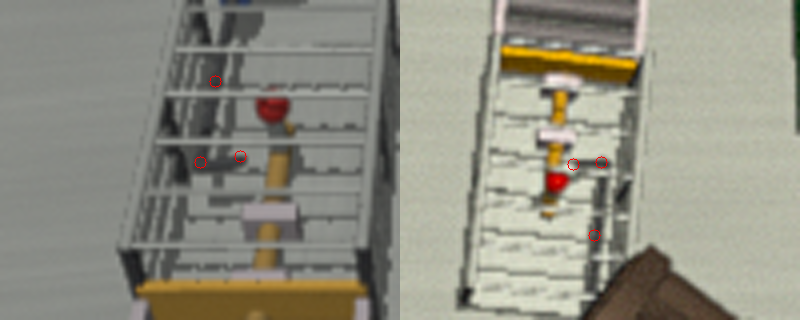

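Emit:
{"name": "jog_arm", "arguments": {
  "motion": [
    [[0, 0.004, 0, 0, 0, 0, 1], [0, 0.008, 0, 0, 0, 0, 1], [0, 0.012, 0, 0, 0, 0, 1], [0, 0.016, 0, 0, 0, 0, 1], [0, 0.02, 0, 0, 0, 0, 1], [0, 0.023, 0, 0, 0, 0, 1], [0, 0.026, 0, 0, 0, 0, 1], [0, 0.028, 0, 0, 0, 0, 1], [0, 0.028, 0, 0, 0, 0, 1], [0, 0.028, 0, 0, 0, 0, 1]]
  ]
}}

```text
clock: 11.45
position: [0.4893, -0.1575, 0.0286]
ee_rot: [0.164, 3.137, -0.0]
force: [0.1, -0.5, -1.7]
width: 0.24
gripper_force: 50.0
```

```bash
python3 -c "
from st import *
rel()"
```

```text
clk 11.45 s -0.1902 l -0.0145 z 0.0286 yawrel 0.0003 F along 0.18999652057661892 lat -0.43615635513897005 z -1.7482260246814563 q [-0.1201  0.5525  0.4499  2.0692 -0.4124  0.6058  2.0812] grip 0.23985673477277167
```

Emit:
{"name": "jog_arm", "arguments": {
  "motion": [
    [[0.003, 0, 0, 0, 0, 0, 1], [0.006, 0, 0, 0, 0, 0, 1], [0.008, 0, 0, 0, 0, 0, 1], [0.01, 0, 0, 0, 0, 0, 1], [0.012, 0, 0, 0, 0, 0, 1], [0.014, 0, 0, 0, 0, 0, 1], [0.016, 0, 0, 0, 0, 0, 1], [0.018, 0, 0, 0, 0, 0, 1], [0.02, 0, 0, 0, 0, 0, 1], [0.022, 0, 0, 0, 0, 0, 1]]
  ]
}}

```text
clock: 12.28
position: [0.4694, -0.1555, 0.029]
ee_rot: [0.164, 3.134, -0.001]
force: [6.1, 0.1, -4.1]
width: 0.236
gripper_force: 50.0
```

```bash
python3 -c "
from st import *
rel()"
```

```text
clk 12.28 s -0.2102 l -0.0146 z 0.0290 yawrel 0.0006 F along 6.104440619828355 lat 0.6985023053839161 z -4.124195514539607 q [-0.119   0.5272  0.4477  2.1189 -0.4122  0.5747  2.0917] grip 0.23649409218254966
```

Emit:
{"name": "jog_arm", "arguments": {
  "motion": [
    [[0.002, 0, 0, 0, 0, 0, 1], [0.004, 0, 0, 0, 0, 0, 1], [0.006, 0, 0, 0, 0, 0, 1], [0.008, 0, 0, 0, 0, 0, 1], [0.01, 0, 0, 0, 0, 0, 1], [0.012, 0, 0, 0, 0, 0, 1], [0.014, 0, 0, 0, 0, 0, 1], [0.016, 0, 0, 0, 0, 0, 1]]
  ]
}}

```text
clock: 12.95
position: [0.4536, -0.1539, 0.0291]
ee_rot: [0.164, 3.134, -0.001]
force: [6.2, -1.2, -3.6]
width: 0.234
gripper_force: 50.0
```

Emit:
{"name": "jog_arm", "arguments": {
  "motion": [
    [[0.001, 0, 0, 0, 0, 0, 1], [0.002, 0, 0, 0, 0, 0, 1], [0.003, 0, 0, 0, 0, 0, 1], [0.004, 0, 0, 0, 0, 0, 1]]
  ]
}}

```text
clock: 13.28
position: [0.4496, -0.1534, 0.029]
ee_rot: [0.164, 3.134, -0.001]
force: [5.5, -0.2, -2.8]
width: 0.236
gripper_force: 50.0
```

Emit:
{"name": "jog_arm", "arguments": {
  "motion": [
    [[0.001, 0, 0, 0, 0, 0, 1], [0.002, 0, 0, 0, 0, 0, 1], [0.003, 0, 0, 0, 0, 0, 1], [0.004, 0, 0, 0, 0, 0, 1]]
  ]
}}

```text
clock: 13.62
position: [0.4456, -0.153, 0.029]
ee_rot: [0.164, 3.134, -0.001]
force: [6.0, 0.3, -2.9]
width: 0.239
gripper_force: 50.0
```

Emit:
{"name": "jog_arm", "arguments": {
  "motion": [
    [[0.001, 0, 0, 0, 0, 0, 1], [0.002, 0, 0, 0, 0, 0, 1], [0.003, 0, 0, 0, 0, 0, 1], [0.004, 0, 0, 0, 0, 0, 1]]
  ]
}}

```text
clock: 13.95
position: [0.4417, -0.1526, 0.029]
ee_rot: [0.163, 3.134, -0.001]
force: [5.3, 0.4, -3.2]
width: 0.233
gripper_force: 50.0
```

Emit:
{"name": "jog_arm", "arguments": {
  "motion": [
    [[0.001, 0, 0, 0, 0, 0, 1], [0.002, 0, 0, 0, 0, 0, 1], [0.003, 0, 0, 0, 0, 0, 1], [0.004, 0, 0, 0, 0, 0, 1]]
  ]
}}

```text
clock: 14.28
position: [0.4377, -0.1522, 0.029]
ee_rot: [0.164, 3.134, -0.001]
force: [6.2, -0.0, -2.7]
width: 0.235
gripper_force: 50.0
```

Emit:
{"name": "jog_arm", "arguments": {
  "motion": [
    [[0.001, 0, 0, 0, 0, 0, 1], [0.002, 0, 0, 0, 0, 0, 1], [0.003, 0, 0, 0, 0, 0, 1], [0.004, 0, 0, 0, 0, 0, 1]]
  ]
}}

```text
clock: 14.62
position: [0.4337, -0.1518, 0.029]
ee_rot: [0.164, 3.134, -0.001]
force: [6.0, -0.7, -3.1]
width: 0.238
gripper_force: 50.0
```

Emit:
{"name": "jog_arm", "arguments": {
  "motion": [
    [[0.001, 0, 0, 0, 0, 0, 1], [0.002, 0, 0, 0, 0, 0, 1], [0.003, 0, 0, 0, 0, 0, 1], [0.004, 0, 0, 0, 0, 0, 1]]
  ]
}}

```text
clock: 14.95
position: [0.4324, -0.1519, 0.0296]
ee_rot: [0.163, 3.129, -0.003]
force: [13.9, -1.2, -4.5]
width: 0.235
gripper_force: 50.0
```

Emit:
{"name": "jog_arm", "arguments": {
  "motion": [
    [[0.0005, 0, 0, 0, 0, 0, 1], [0.0005, 0, 0, 0, 0, 0, 1], [0.0005, 0, 0, 0, 0, 0, 1]]
  ]
}}

```text
clock: 15.2
position: [0.4324, -0.152, 0.0298]
ee_rot: [0.163, 3.128, -0.004]
force: [13.5, -0.5, -4.9]
width: 0.239
gripper_force: 50.0
```

Emit:
{"name": "jog_arm", "arguments": {
  "motion": [
    [[0.0005, 0, 0, 0, 0, 0, 1], [0.0005, 0, 0, 0, 0, 0, 1], [0.0005, 0, 0, 0, 0, 0, 1], [0.0005, 0, 0, 0, 0, 0, 1], [0.0005, 0, 0, 0, 0, 0, 1], [0.0005, 0, 0, 0, 0, 0, 1]]
  ]
}}

```text
clock: 15.7
position: [0.4324, -0.152, 0.0299]
ee_rot: [0.163, 3.128, -0.004]
force: [15.1, -1.3, -5.5]
width: 0.231
gripper_force: 50.0
```

Steady near 15–16 N; hold for a second more.

Emit:
{"name": "jog_arm", "arguments": {
  "motion": [
    [[0.0002, 0, 0, 0, 0, 0, 1], [0.0002, 0, 0, 0, 0, 0, 1], [0.0002, 0, 0, 0, 0, 0, 1], [0.0002, 0, 0, 0, 0, 0, 1], [0.0002, 0, 0, 0, 0, 0, 1], [0.0002, 0, 0, 0, 0, 0, 1], [0.0002, 0, 0, 0, 0, 0, 1], [0.0002, 0, 0, 0, 0, 0, 1], [0.0002, 0, 0, 0, 0, 0, 1], [0.0002, 0, 0, 0, 0, 0, 1]]
  ]
}}

```text
clock: 16.53
position: [0.4324, -0.1521, 0.0299]
ee_rot: [0.163, 3.127, -0.004]
force: [14.9, -0.0, -4.2]
width: 0.238
gripper_force: 50.0
```

Emit:
{"name": "jog_arm", "arguments": {
  "motion": [
    [[0.0, 0, 0, 0, 0, 0, 1], [0, 0, 0, 0, 0, 0, 1], [0, 0, 0, 0, 0, 0, 1], [0, 0, 0, 0, 0, 0, 1]]
  ]
}}

```text
clock: 16.87
position: [0.4324, -0.1521, 0.0299]
ee_rot: [0.162, 3.127, -0.004]
force: [16.3, -1.3, -5.0]
width: 0.241
gripper_force: 50.0
```

```bash
python3 -c "
from st import *
rel();plan(T(-.24,-.0145,.0285),g-np.pi)"
```

```text
clk 16.87 s -0.2474 l -0.0151 z 0.0299 yawrel 0.0012 F along 16.381236285756316 lat 0.44921113777007343 z -5.002093478951055 q [-0.1149  0.481   0.4436  2.2089 -0.4119  0.5183  2.1113] grip 0.24137036540585036
shift [-0.0074  0.0006  0.0015] turn [-0.0021  0.0102  0.0012] rows 0.18064221515525075
```

Emit:
{"name": "jog_arm", "arguments": {
  "motion": [
    [[-0.002, 0, 0, 0, 0, 0, 1], [-0.004, 0, 0, 0, 0, 0, 1], [-0.007, 0, 0, 0, 0, 0, 1], [-0.01, 0, 0, 0, 0, 0, 1], [-0.013, 0, 0, 0, 0, 0, 1], [-0.016, 0, 0, 0, 0, 0, 1], [-0.016, 0, 0, 0, 0, 0, 1], [-0.016, 0, 0, 0, 0, 0, 1]]
  ]
}}

```text
clock: 17.53
position: [0.4422, -0.1526, 0.0284]
ee_rot: [-0.165, -3.137, -0.0]
force: [-0.6, -0.2, -1.3]
width: 0.239
gripper_force: 50.0
```

Run:
```python
from st import *
rel();plan(T(-.236,-.042,.0285),g-np.pi)
s=observe();p=s['position']
Rm=R.from_rotvec(s['ee_rot']).as_matrix();fx=-Rm[:,0];fy=Rm[:,1];o=p-Rm[:,2]*.0165
P=[o+.215*fx,o+.211*fx+.024*fy,o+.15*fx]
out=[]
for n in('scene','top'):
    im=save(n,n+'4.png')[:,:,::-1];Q=proj(n,np.array(P));x,y=Q[0].astype(int);c=cv2.resize(np.ascontiguousarray(im[y-40:y+40,x-50:x+50]),None,fx=4,fy=4,interpolation=cv2.INTER_CUBIC)
    for u in Q: cv2.circle(c,tuple(int(v) for v in (u-[x-50,y-40])*4),6,(0,0,255),1)
    out.append(c)
cv2.imwrite('pics/hook4.png',np.hstack(out))
```

```text
clk 17.53 s -0.2375 l -0.0146 z 0.0284 yawrel 0.0002 F along -0.5541602618629842 lat -0.21433046264177888 z -1.2811753534683032 q [-0.1165  0.4996  0.4458  2.1787 -0.4109  0.5433  2.1037] grip 0.23870080876683836
shift [-0.0015 -0.0274 -0.0001] turn [-0.     -0.0003  0.0002] rows 0.6586288215474582
```

View pics/hook4.png

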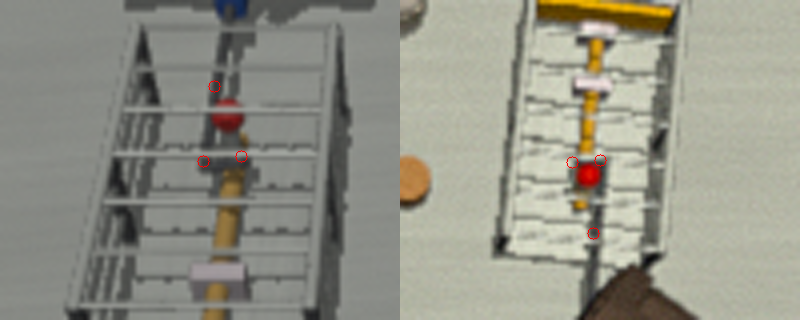

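Emit:
{"name": "jog_arm", "arguments": {
  "motion": [
    [[0, -0.003, 0, 0, 0, 0, 1], [0, -0.006, 0, 0, 0, 0, 1], [0, -0.01, 0, 0, 0, 0, 1], [0, -0.014, 0, 0, 0, 0, 1], [0, -0.018, 0, 0, 0, 0, 1], [0, -0.022, 0, 0, 0, 0, 1], [0, -0.026, 0, 0, 0, 0, 1], [0, -0.028, 0, 0, 0, 0, 1], [0, -0.028, 0, 0, 0, 0, 1]]
  ]
}}

```text
clock: 18.38
position: [0.4393, -0.1812, 0.0286]
ee_rot: [0.166, 3.137, -0.0]
force: [0.5, -0.3, -1.4]
width: 0.235
gripper_force: 50.0
```

Emit:
{"name": "jog_arm", "arguments": {
  "motion": [
    [[0.008, 0, 0, 0, 0, 0, 1], [0.02, 0, 0, 0, 0, 0, 1], [0.032, 0, 0, 0, 0, 0, 1], [0.044, 0, 0, 0, 0, 0, 1], [0.056, 0, 0, 0, 0, 0, 1], [0.068, 0, 0, 0, 0, 0, 1], [0.08, 0, 0, 0, 0, 0, 1], [0.092, 0, 0, 0, 0, 0, 1], [0.1, 0, 0, 0, 0, 0, 1], [0.103, 0, 0, 0, 0, 0, 1]]
  ]
}}

```text
clock: 19.22
position: [0.3351, -0.1691, 0.0285]
ee_rot: [-0.165, -3.136, -0.001]
force: [0.6, -0.5, -2.8]
width: 0.239
gripper_force: 50.0
```

Run:
```python
from st import *
rel()
for n in('scene','top'):
    im=save(n,n+'5.png').astype(int);r,g_,b=im[...,0],im[...,1],im[...,2]
    m=((r-g_>70)&(r-b>60)&(abs(g_-b)<25)).astype(np.uint8);k,l,st,ce=cv2.connectedComponentsWithStats(m)
    i=max(range(1,k),key=lambda i:st[i,4]);q=atz(n,ce[i],.068);print(n,q,(q[:2]-K)@ex)
```

```text
clk 19.22 s -0.3424 l -0.0422 z 0.0285 yawrel -0.0003 F along 0.6382282729051088 lat -0.4341589845029134 z -2.7631653951493655 q [-0.0127  0.3956  0.4299  2.3885 -0.4038  0.4222  2.2249] grip 0.2386786646097035
scene [ 0.6404 -0.1578  0.068 ] -0.039945820309744355
top [ 0.639  -0.1597  0.068 ] -0.04108498101850478
```

Emit:
{"name": "jog_arm", "arguments": {
  "motion": [
    [[0, 0, -0.01, 0, 0, 0, 1], [0, 0, -0.03, 0, 0, 0, 1], [0, 0, -0.05, 0, 0, 0, 1], [0, 0, -0.07, 0, 0, 0, 1], [0, 0, -0.09, 0, 0, 0, 1], [0, 0, -0.11, 0, 0, 0, 1], [0, 0, -0.13, 0, 0, 0, 1], [0, 0, -0.137, 0, 0, 0, 1], [0, 0, -0.137, 0, 0, 0, 1], [0, 0, -0.137, 0, 0, 0, 1]]
  ]
}}

```text
clock: 20.15
position: [0.3374, -0.1694, 0.1652]
ee_rot: [0.163, 3.136, 0.0]
force: [-0.1, 0.3, -2.4]
width: 0.234
gripper_force: 50.0
```

```bash
python3 -c "
from st import *
rel();plan((.4805,.1372,.166),.24-np.pi)"
```

```text
clk 20.15 s -0.3401 l -0.0423 z 0.1652 yawrel 0.0009 F along -0.15778787657726867 lat 0.29009203186895866 z -2.3558166222075805 q [-0.2535  0.0955  0.6386  2.2486 -0.0788  0.8171  1.9036] grip 0.23386822304072774
shift [-0.1105  0.3198 -0.0006] turn [ 0.0002  0.0009 -0.3441] rows 8.113906901979805
```

Emit:
{"name": "jog_arm", "arguments": {
  "motion": [
    [[-0.01, 0.03, 0, 0, 0, -0.034, 1], [-0.022, 0.064, 0, 0, 0, -0.069, 1], [-0.034, 0.1, 0, 0, 0, -0.105, 1], [-0.047, 0.136, 0, 0, 0, -0.145, 1], [-0.06, 0.172, 0, 0, 0, -0.185, 1], [-0.072, 0.208, 0, 0, 0, -0.225, 1], [-0.085, 0.244, 0, 0, 0, -0.265, 1], [-0.097, 0.28, 0, 0, 0, -0.305, 1], [-0.107, 0.308, 0, 0, 0, -0.335, 1], [-0.1105, 0.32, 0, 0, 0, -0.344, 1]]
  ]
}}

```text
clock: 20.98
position: [0.4811, 0.1416, 0.1635]
ee_rot: [0.384, -3.117, -0.001]
force: [-0.4, 0.1, -1.9]
width: 0.239
gripper_force: 50.0
```

Emit:
{"name": "jog_arm", "arguments": {
  "motion": [
    [[0, 0, 0, 0, 0, 0, 1], [0, 0, 0.02, 0, 0, 0, 1], [0, 0, 0.04, 0, 0, 0, 1], [0, 0, 0.05, 0, 0, 0, 1], [0, 0, 0.05, 0, 0, 0, 1], [0, 0, 0.05, 0, 0, 0, 1]]
  ]
}}

```text
clock: 21.48
position: [0.4797, 0.1358, 0.1149]
ee_rot: [0.372, -3.117, 0.001]
force: [-0.4, -0.5, -0.9]
width: 0.236
gripper_force: 50.0
```

```bash
python3 -c "
from st import *
s=observe();print(s['position'],s['ee_rot'],s['force']);plan((.4805,.1372,.0355),.24-np.pi)"
```

```text
[0.4797 0.1358 0.1149] [ 0.372  -3.1173  0.0014] [-0.3817 -0.5269 -0.9272]
shift [-0.0013  0.0012  0.0794] turn [-0.0006 -0.0022 -0.0025] rows 1.9051281596020824
```

Emit:
{"name": "jog_arm", "arguments": {
  "motion": [
    [[-0.001, 0.001, 0.015, 0, -0.002, -0.002, 1], [-0.001, 0.001, 0.03, 0, -0.002, -0.002, 1], [-0.001, 0.001, 0.045, 0, -0.002, -0.002, 1], [-0.001, 0.001, 0.055, 0, -0.002, -0.002, 1], [-0.001, 0.001, 0.062, 0, -0.002, -0.002, 1], [-0.001, 0.001, 0.067, 0, -0.002, -0.002, 1], [-0.001, 0.001, 0.071, 0, -0.002, -0.002, 1], [-0.001, 0.001, 0.074, 0, -0.002, -0.002, 1], [-0.001, 0.001, 0.0755, 0, -0.002, -0.002, 1], [-0.001, 0.001, 0.0755, 0, -0.002, -0.002, 1]]
  ]
}}

```text
clock: 22.32
position: [0.4812, 0.1382, 0.0401]
ee_rot: [-0.378, 3.117, 0.001]
force: [-0.3, 0.2, -2.2]
width: 0.237
gripper_force: 50.0
```

Emit:
{"name": "jog_arm", "arguments": {
  "motion": [
    [[0, 0, 0.001, 0, 0, 0, 1], [0, 0, 0.002, 0, 0, 0, 1], [0, 0, 0.0025, 0, 0, 0, 1], [0, 0, 0.0025, 0, 0, 0, 1]]
  ]
}}

```text
clock: 22.65
position: [0.4811, 0.1382, 0.0376]
ee_rot: [-0.378, 3.117, 0.0]
force: [-0.4, 0.8, -2.4]
width: 0.235
gripper_force: 50.0
```

```bash
python3 -c "
from st import *
s=observe();print(s['position'],s['ee_rot'],s['force']);plan((.4805,.1372,.0355),.24-np.pi)"
```

```text
[0.4811 0.1382 0.0376] [-0.3776  3.1167  0.0005] [-0.4199  0.8264 -2.4158]
shift [ 0.0009 -0.0009  0.0021] turn [0.0001 0.0021 0.0011] rows 0.05756563437615922
```

Emit:
{"name": "jog_arm", "arguments": {
  "motion": [
    [[0, -0.001, 0.0005, 0, 0, 0, 1], [0, -0.001, 0.001, 0, 0, 0, 1], [0, -0.001, 0.0015, 0, 0, 0, 1], [0, -0.001, 0.002, 0, 0, 0, 1], [0, -0.001, 0.002, 0, 0, 0, 1]]
  ]
}}

```text
clock: 23.07
position: [0.4813, 0.1372, 0.0356]
ee_rot: [-0.377, 3.117, 0.0]
force: [-1.1, -0.7, 3.1]
width: 0.236
gripper_force: 50.0
```

Emit:
{"name": "jog_arm", "arguments": {
  "motion": [
    [[0, 0, 0.0005, 0, 0, 0, 1], [0, 0, 0.001, 0, 0, 0, 1], [0, 0, 0.001, 0, 0, 0, 1]]
  ]
}}

```text
clock: 23.32
position: [0.4813, 0.1372, 0.0355]
ee_rot: [-0.377, 3.117, 0.001]
force: [-5.7, -2.0, 16.6]
width: 0.235
gripper_force: 50.0
```

Emit:
{"name": "jog_arm", "arguments": {
  "motion": [
    [[0, 0, -0.001, 0, 0, 0, 1], [0, 0, -0.001, 0, 0, 0, 1], [0, 0, -0.001, 0, 0, 0, 1]]
  ]
}}

```text
clock: 23.57
position: [0.4815, 0.1373, 0.0356]
ee_rot: [-0.378, 3.116, 0.001]
force: [0.4, -0.2, 2.9]
width: 0.236
gripper_force: 50.0
```

Emit:
{"name": "jog_arm", "arguments": {
  "motion": [
    [[0, 0, 0, 0, 0, 0, -0.4], [0, 0, 0, 0, 0, 0, -0.4], [0, 0, 0, 0, 0, 0, -0.6], [0, 0, 0, 0, 0, 0, -0.8], [0, 0, 0, 0, 0, 0, -1], [0, 0, 0, 0, 0, 0, -1], [0, 0, 0, 0, 0, 0, -1], [0, 0, 0, 0, 0, 0, -1], [0, 0, 0, 0, 0, 0, -1]]
  ]
}}

```text
clock: 24.32
position: [0.4813, 0.1372, 0.0355]
ee_rot: [-0.377, 3.117, 0.0]
force: [-0.1, -0.8, -0.0]
width: 0.841
gripper_force: 0.0
```

Open enough; retreat straight up, then look.

Emit:
{"name": "jog_arm", "arguments": {
  "motion": [
    [[0, 0, 0, 0, 0, 0, -1], [0, 0, 0, 0, 0, 0, -1], [0, 0, -0.01, 0, 0, 0, -1], [0, 0, -0.03, 0, 0, 0, -1], [0, 0, -0.06, 0, 0, 0, -1], [0, 0, -0.09, 0, 0, 0, -1], [0, 0, -0.12, 0, 0, 0, -1], [0, 0, -0.15, 0, 0, 0, -1], [0, 0, -0.18, 0, 0, 0, -1], [0, 0, -0.2, 0, 0, 0, -1]]
  ]
}}

```text
clock: 25.15
position: [0.4815, 0.137, 0.2392]
ee_rot: [-0.376, 3.114, 0.002]
force: [0.8, 0.9, 0.7]
width: 0.998
gripper_force: 0.0
```

Emit:
{"name": "jog_arm", "arguments": {
  "motion": [
    [[0.03, 0.03, 0, 0, 0, 0, -1], [0.06, 0.06, 0, 0, 0, 0, -1], [0.09, 0.09, 0, 0, 0, 0, -1], [0.1, 0.12, 0, 0, 0, 0, -1], [0.1, 0.15, 0, 0, 0, 0, -1], [0.1, 0.18, 0, 0, 0, 0, -1], [0.1, 0.2, 0, 0, 0, 0, -1], [0.1, 0.2, 0, 0, 0, 0, -1]]
  ]
}}

```text
clock: 25.82
position: [0.3344, 0.3116, 0.2361]
ee_rot: [-0.386, 3.115, 0.003]
force: [-0.0, -0.1, 1.0]
width: 1.002
gripper_force: 0.0
```

Run:
```python
from h import *
for n,o in(('top',(230,90)),('scene',(190,150))):
    im=save(n,n+'6.png').astype(int);a0=cv2.imread(f'pics/{n}0.png')[:,:,::-1].astype(int)
    for im_ in(a0,im):
        r,g,b=im_[...,0],im_[...,1],im_[...,2]
        m=((r-g>70)&(r-b>60)&(abs(g-b)<25)).astype(np.uint8);k,l,st,ce=cv2.connectedComponentsWithStats(m);i=max(range(1,k),key=lambda i:st[i,4]);print(n,'red',atz(n,ce[i],.068),st[i,4])
        m=((b-r>50)&(b-g>35)).astype(np.uint8);k,l,st,ce=cv2.connectedComponentsWithStats(m)
        for i in range(1,k):
            q=atz(n,ce[i],.062)
            if st[i,4]>60 and np.linalg.norm(q[:2]-[.48,.135])<.1: print(n,'blue',ce[i],st[i],q)
a=cv2.imread('pics/top6.png')[90:290,230:430];b=cv2.imread('pics/scene6.png')[150:350,190:400]
cv2.imwrite('pics/fin.png',cv2.resize(np.hstack([a,b]),None,fx=1.95,fy=1.95,interpolation=cv2.INTER_CUBIC))
```

```text
top red [ 0.68039941 -0.16413755  0.068     ] 20
top blue [280.00790514 221.30434783] [274 201  14  41 253] [0.48352525 0.13459707 0.062     ]
top red [ 0.63903976 -0.15965744  0.068     ] 24
top blue [279.58754864 220.89105058] [273 201  14  41 257] [0.48492133 0.13605452 0.062     ]
scene red [ 0.68080774 -0.1633684   0.068     ] 13
scene blue [356.72807018 190.80701754] [345 175  24  32 228] [0.48964384 0.13735425 0.062     ]
scene red [ 0.64001791 -0.15850814  0.068     ] 8
scene blue [357.14847162 190.74672489] [345 175  25  32 229] [0.48951525 0.13863277 0.062     ]
```

View pics/fin.png

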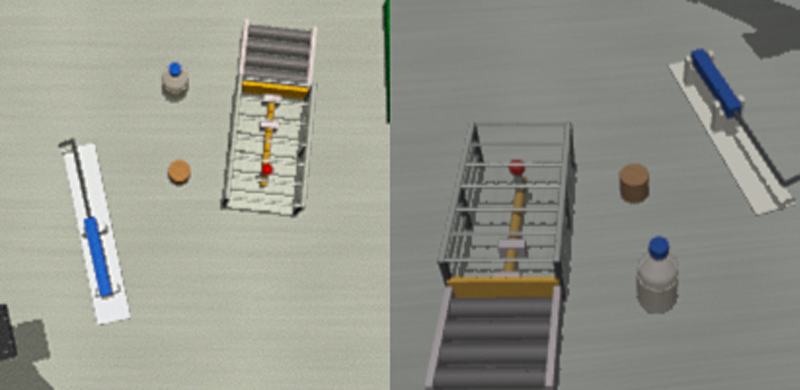

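```bash
python3 -c "
from cell import *
print(sign_off())"
```

```text
the job is handed in; nothing more can be done
None
```

The bolt is drawn about 41 mm to a rigid stop and was held there at roughly 15–16 N for over a second; the rod is back in both saddles within about 2 mm of where it lay, released, and the job is handed in; the result is not known to me, and the 47 mm joint value fits only if the bolt's joint did not start at zero, which I could not check.

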